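# Clip the splash guard over the console's touch screen

### The job

Before the console is sprayed down with disinfectant, fit its loose splash guard over the touch screen: lift the guard off the table by its rib, hook the tongue on its front edge into the slot at the foot of the screen frame while the guard is still raised, then swing it down until the sprung catch at the top snaps over its rear edge. Leave the guard flat and clipped in, let go of it, and do not disturb the ampoule box that lies on top of the console.

Things in the scene. Friction and masses are not known exactly. Their poses are not given: they have to be found in the camera images.
- screen_guard: Loose splash guard: stiff white plate, 100 to 200 g, at the start flat on the table before the console, tongue sticking 10 to 55 mm out over the table's front edge. Origin: centre of the plate's underside; x from tongue to rear edge, y along the plate, z out of its upper face. Plate x -53..53, y -78..78, z 0..5 mm. Tongue x -67..-53, y -60..60, z 0..4 mm.
- guard_rib (a point): Top centre of the guard's grip rib, at (0, 0, 31) mm in the guard's axes. The rib stands on the plate along y: x -6..6, y -40..40, z 5..31 mm. Pinch it across its 12 mm, fingers closing along the guard's x, from straight above the plate.
- guard_lip (a point): Middle of the front edge of the guard's tongue (its lip), at (-67, 0, 2) mm in the guard's axes.
- guard_edge (a point): Middle of the guard's rear edge, the one the catch holds, at (53, 0, 2.5) mm in the guard's axes.
- guard_frame: Black frame screwed round the touch screen on the console's sloping front. x runs up the slope (25 deg above level, away from the table's front edge), y to the left along the screen, z square out of it. Its rails carry the plate's underside at z = 4 mm. With the guard home and flat the guard's origin is at about (92, 0, 4) mm, its axes parallel to the frame's.
- slot (a point): Middle of the mouth of the slot along the frame's foot, at (34, 0, 8.5) mm in the frame's axes. The slot opens towards +x: floor z = 4, roof underside z = 13 (roof 4 mm thick, its edge at x = 34), inner wall at x = 25, free for y -65..65 mm. The tongue goes in, up to the wall, with the guard's rear edge raised up to 22 deg from the frame's plane.
- catch (a joint): Sprung grey catch, 44 mm wide, top of frame: 0 at rest, up to 0.007 m as it is pushed up the slope. Nose over x > 141 mm, z 10..13 mm in the frame's axes; a ramp rises from it to (149, 0, 28). The guard's rear edge coming down pushes it back 4 mm (2 to 5 N); some 6 N on the plate near that edge, or 10 N at the rib, make it snap over the plate.
- rf_machine: The console, fixed, standing a little differently each time: 329 mm deep, 457 wide, 187 high. Origin: centre of its underside; x to its back, y to its left. Front wall 100 mm high, 160 mm before the origin. Handpieces up to 0.3 m high hang from 160 mm behind the origin.
- ampoules: White and blue ampoule carton, 32 x 78 x 20 mm, lying on the flat top of the console, about 75 mm behind the catch and 85 to 115 mm left of it. Origin: centre of its underside. To be left where it is.

How it is judged:
By the outcome, as a careful person would: the job done as asked, in the order asked, and still so for the second after the job is handed in, with the robot touching nothing.
It also fails if it takes over 42 s, if anything falls off the work surface, if the arm or the gripper's body presses on something with over 40 N, if the wrist force passes 120 N, or if a joint passes its speed limit or range.

### The arm

A 7-joint arm with a two-finger parallel gripper is mounted at the origin on a cart in front of the work surface, level with it; the furniture and walls round the work are solid. World frame = base frame: x ahead of the robot, y to its left, z up, the work surface at z = 0. Lengths are in m, angles in degrees, forces in N, time in s.
With the tool pointing down it reaches from about 0.4 to 0.9 m from the base axis. Payload 5.5 kg.
Tool frame: the origin (TCP) lies at the centre of the arm's flange, where the gripper is bolted on; the fingertips stand env.tips_ahead ahead of it and the grasp point (between the pads) lies 159 mm ahead of it (env.tips_ahead is the distance from the TCP to the fingertips, in m); z points along the fingers, y is the line along which they close (so a half turn about z gives the same grasp; the last joint's range is limited). The gripper opens to 92 mm and grips with 3 to 60 N. Pads are 19 mm wide; open, the fingers measure 130 mm over their backs; the gripper's body (75 mm by 190 mm) begins 47 mm behind the grasp point.
Start: joints at [89.393, 28.699, -24.465, 88.831, 12.651, 65.22, -12.049], TCP at [0.176, -0.626, 0.405] pointing down, gripper open.
Joint ranges: [-164.97, 164.97], [-17.58, 116.51], [-87.97, 89.64], [11.32, 138.91], [-80.73, 260.73], [10.89, 115.49], [-147.41, 147.41]. Speed limits (degrees/s): [147.25, 147.25, 180, 180, 180, 180, 180].

### API

Orientations are given as a 3x3 rotation matrix whose columns are the frame's x, y, z axes.
In Python, from rig import env, vision gives the robot as it stands. The module is installed in compiled form; this text tells all that it offers.
- The arm moves only by the tool play_rows, never from a script. Its argument "moves" is a list of rows, each a list of 7 numbers: the opening, from 0 (shut) to 1 (fully open), then the shift along the tool's x, y, z scaled (see below), then the turn, a rotation vector about the tool's x, y, z scaled (see below). A call has 1 to 20 rows; each row is the pose to reach, as a shift and turn from the pose commanded when the call began, along the tool's axes at that moment; what a row does not reach only later rows make up. The controller multiplies each number of a shift by 80 mm and each number of a turn by 30 degrees. A row lasts 1/10 s, in which the tool goes at most 50 mm and 8.59 degrees, less where a joint would pass 70% of its speed; a pose out of reach is approached as far as the arm can. A call with a number of a shift or a turn outside -1 to 1 is refused whole. A call with a gripper value outside its range is refused whole. The fingers move at their own pace and stop on an object; "squeeze" is the grip in N (left out, the last holds). Time passes only in rows, so rows that repeat a pose let the fingers close. It gives the time, the measured TCP pose, the force, the opening and the grip force at its end, in the units of the state.
- env.get_obs(): the state, without advancing time (a new reading comes with each control period).
- vision.camera(name): name is "scene" or "top"; returns a dict with "color" (420x560x3 uint8, red, green, blue), "vertical_fov" (degrees; the focal length in pixels is half the picture's height over the tangent of half this angle, whatever the lens; pixels are square), "cx", "cy" (the principal point, pixels), "k1" (the pictures are not rectified: a ray, as slopes to the right and down, at radius r is drawn at 1 + k1 r^2 times it, then the intrinsics apply), "view" (4x4, takes a point from world to camera coordinates). Camera axes: x right, y down, z forward; pixel columns grow to the right and rows downward; lengths in m; the calibration is good to about 2 mm. A picture is of the moment at which its call begins. There is no depth.
- env.finish_job(): hands the job in; it is judged then, once.
The state is a dict: "time_s": time; "joints": joint angles; "qvel": joint speeds; "joint_efforts": joint torques, N m; "position": TCP position; "eef_rot": TCP orientation; "force": force on the tool from outside, world axes, zero at the start; "torque": the same for the moment, N m; "width": finger opening in m; "finger_force": force on a finger pad.
Only numpy, scipy, OpenCV 4.12 (cv2) and the standard library are available. Lean on these libraries where they do the work, as an engineer would, in place of code of your own. Each camera call takes 0.05 s, during which the arm holds its last target. There are 200 camera calls.

## Working session

There is one attempt and no reset: what is moved stays moved. The work goes in short steps, Python scripts to look and compute and a tool call to move; the robot and the scene stay as the last step left them, time stands still between calls to the robot, and variables do not carry over. Pictures are saved under pics/ and viewed, at most 10 in all, crops included, and the job is handed in when it is done.

Besides the shell and the picture viewer there is one more tool, called as a command line: name --pt "numbers of a row" for each row, then --argument value for the rest. play_rows: Moves the arm, as the interface text tells. Its arguments: {"type":"object","properties":{"moves":{"type":"array","items":{"type":"array","items":{"type":"number","minimum":-1,"maximum":1}}},"squeeze":{"type":"number"}},"required":["moves"]}

```bash
mkdir -p pics
python3 - <<'E'
from rig import env, vision
import cv2, pickle, numpy as np
np.set_printoptions(precision=4,suppress=True)
o=env.get_obs(); print(o, env.tips_ahead)
d={}
for n in("scene","top"):
    c=vision.camera(n); d[n]=c; cv2.imwrite(f"pics/{n}0.png",c["color"][:,:,::-1]); print(n,c["vertical_fov"],c["cx"],c["cy"],c["k1"],c["view"])
pickle.dump(d,open("c0.pkl","wb"))
E
```

```text
{'time_s': 0.0, 'joints': array([ 89.3937,  28.7535, -24.4519,  88.8916,  12.6531,  65.2192,
       -12.0492]), 'qvel': array([ 0.0049, -0.0763,  0.0057,  0.0294, -0.0523, -0.0527, -0.0683]), 'joint_efforts': array([  0.0003, -56.6601,  -5.8158, -27.9118,  -0.0684,   0.0307,
         0.0002]), 'position': array([ 0.1756, -0.6255,  0.4037]), 'eef_rot': array([[ 0.9627,  0.2704, -0.0005],
       [ 0.2704, -0.9627,  0.0019],
       [ 0.    , -0.0019, -1.    ]]), 'force': array([-0.5684,  0.2175, -0.2467]), 'torque': array([-0.0179, -0.005 , -0.003 ]), 'finger_force': 0.0, 'width': 0.09178369649217288} 0.178
scene 43.68486585257375 293.229919773623 213.24241248768678 -0.15246585249102435 [[-0.6208 -0.7839 -0.015   0.3958]
 [-0.4331  0.3588 -0.8268  0.2986]
 [ 0.6535 -0.5068 -0.5623  0.8989]
 [ 0.      0.      0.      1.    ]]
top 42.321305001250565 281.83632374838686 200.69822346477827 -0.13844904704773275 [[-0.0167 -0.9999 -0.      0.1107]
 [-0.9962  0.0166 -0.0858  0.5342]
 [ 0.0858 -0.0014 -0.9963  1.0171]
 [ 0.      0.      0.      1.    ]]
```

View pics/scene0.png

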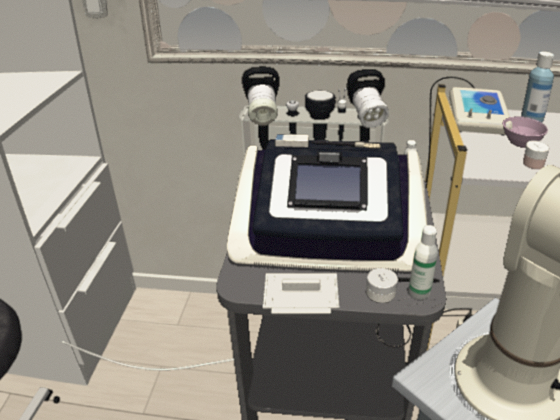

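View pics/top0.png

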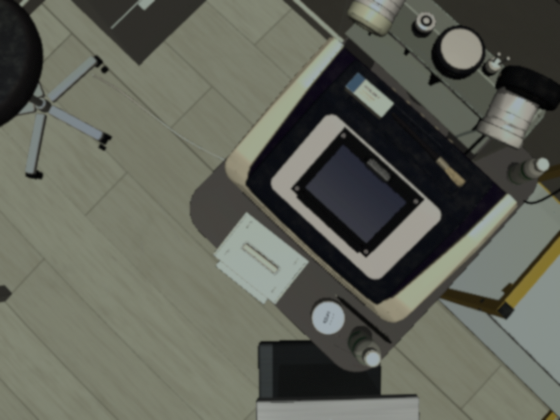

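```bash
python3 - <<'E'
import cv2, pickle
d=pickle.load(open("c0.pkl","rb"))
def crop(n,x,y,w,h,s):
    c=d[n]["color"][y:y+h,x:x+w,::-1]
    c=cv2.resize(c,None,fx=s,fy=s,interpolation=cv2.INTER_CUBIC)
    c=cv2.convertScaleAbs(c,alpha=1.3,beta=15)
    for i in range(0,w,20): cv2.putText(c,str(x+i),(i*s,10),0,.35,(0,255,255)); cv2.line(c,(i*s,0),(i*s,4),(0,255,255))
    for i in range(0,h,20): cv2.putText(c,str(y+i),(0,i*s+4),0,.35,(0,255,255)); cv2.line(c,(0,i*s),(4,i*s),(0,255,255))
    cv2.imwrite(f"pics/{n}_crop.png",c)
crop("top",200,120,250,200,3); crop("scene",240,140,130,180,3)
c=d["scene"]["color"][:,:,::-1]
E
python3 - <<'E'
import cv2,pickle,numpy as np
d=pickle.load(open("c0.pkl","rb"))
img=d["scene"]["color"][:,:,::-1]
def q(x,y,w,h,s):
    c=cv2.convertScaleAbs(cv2.resize(img[y:y+h,x:x+w],None,fx=s,fy=s,interpolation=cv2.INTER_CUBIC),alpha=1.2,beta=20)
    for i in range(0,w,10): cv2.putText(c,str(x+i),(i*s,10),0,.35,(0,0,255)); cv2.line(c,(i*s,0),(i*s,4),(0,0,255))
    for i in range(0,h,10): cv2.putText(c,str(y+i),(0,i*s+4),0,.35,(0,0,255)); cv2.line(c,(0,i*s),(4,i*s),(0,0,255))
    return c
a=q(265,140,120,80,6); b=q(250,265,120,50,4)
b=cv2.copyMakeBorder(b,0,600-480-0 if False else 0,0,720-480,cv2.BORDER_CONSTANT)
b=cv2.resize(b,(720,200))[:120] if False else b
cv2.imwrite("pics/scene_crop.png",cv2.vconcat([q(265,140,120,72,5),cv2.copyMakeBorder(q(250,268,100,46,5),0,0,0,100,cv2.BORDER_CONSTANT)]))
E
```

```text
(no output)
```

View pics/top_crop.png

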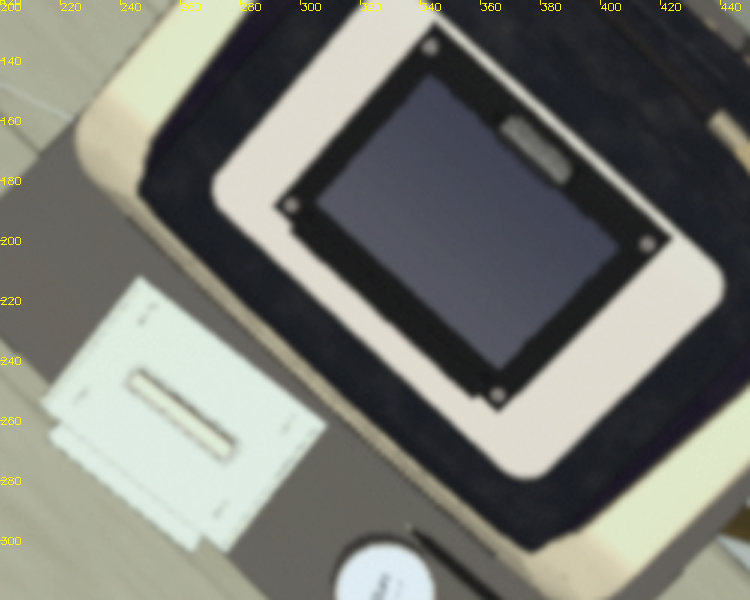

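View pics/scene_crop.png

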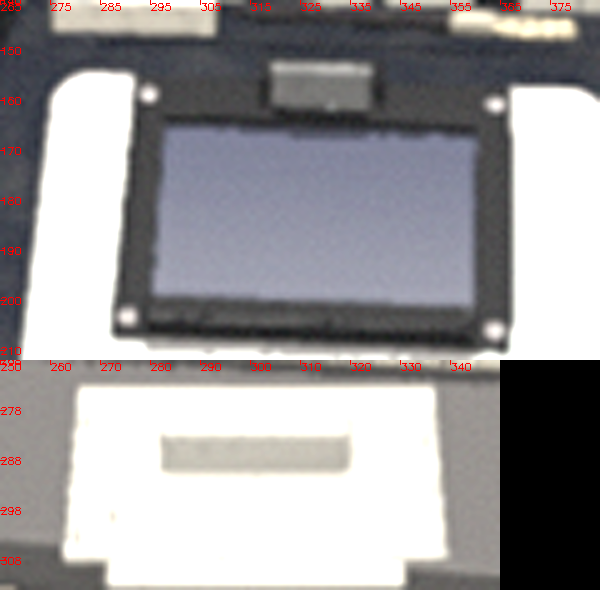

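```bash
cat > h.py <<'E'
import numpy as np, cv2, pickle
from scipy.optimize import least_squares
from scipy.spatial.transform import Rotation as R
np.set_printoptions(precision=4,suppress=True)
def K(c): f=c["color"].shape[0]/2/np.tan(np.radians(c["vertical_fov"]/2)); return np.array([[f,0,c["cx"]],[0,f,c["cy"]],[0,0,1]])
def proj(c,P):
    V=c["view"]; return cv2.projectPoints(np.atleast_2d(P).astype(float),cv2.Rodrigues(V[:3,:3])[0],V[:3,3],K(c),np.array([c["k1"],0,0,0.]))[0][:,0]
def tri(c1,p1,c2,p2):
    u=[cv2.undistortPoints(np.array(p,float).reshape(-1,1,2),K(c),np.array([c["k1"],0,0,0.]))[:,0].T for c,p in((c1,p1),(c2,p2))]
    X=cv2.triangulatePoints(c1["view"][:3],c2["view"][:3],*u); return (X[:3]/X[3]).T
E
cat > fit.py <<'E'
from h import *
d=pickle.load(open("c0.pkl","rb")); T,S=d["top"],d["scene"]
sc=tri(T,[(343.3,135.3),(297,188.3),(366,251.7),(416,201.3)],S,[(294.6,158.8),(290.4,203.2),(364,206),(364.2,160.8)])
print("screws TL BL BR TR\n",sc)
n=np.cross(sc[3]-sc[1],sc[0]-sc[2]);n/=np.linalg.norm(n);print("normal",n,"tilt",np.degrees(np.arccos(abs(n[2]))), "yaw", np.degrees(np.arctan2(-n[1],-n[0])))
ct=tri(T,[(305.3,187.3),(366,243.3),(366.7,163.3),(387.7,181.7)],S,[(295.4,199.6),(360,201.2),(319,161.6),(339.6,162)])
print("screen front corners, catch nose\n",ct)
# guard
gt=np.array([(246.3,212.3),(309,261.7),(275.3,304.3),(213.3,254),(217.3,264.3),(264.7,304)])
gs=np.array([(265.6,272.8),(336.6,273.2),(339.4,307.2),(262.6,308),(271,313),(331,313)])
print("guard tri\n",tri(T,gt,S,gs))
L=np.array([(53,78,5),(53,-78,5),(-53,-78,5),(-53,78,5),(-67,60,4),(-67,-60,4)])/1e3
Ls=L.copy(); Ls[2:,2]=0.001
def pose(p,L): return R.from_euler('z',p[3]).apply(L)+p[:3]
f=lambda p:np.r_[(proj(T,pose(p,L))-gt).ravel(),(proj(S,pose(p,Ls))-gs).ravel()]
p=least_squares(f,[.5,.1,0,-.6],loss='soft_l1').x; print("guard",p,np.degrees(p[3]),"\n",f(p).reshape(-1,4))
# frame
st=np.array([(343.3,135.3),(297,188.3),(366,251.7),(416,201.3)]);ss=np.array([(294.6,158.8),(290.4,203.2),(364,206),(364.2,160.8)])
ctt=np.array([(305.3,187.3),(366,243.3),(366.7,163.3),(387.7,181.7)]);cts=np.array([(295.4,199.6),(360,201.2),(319,161.6),(339.6,162)])
def FR(q): return R.from_euler('ZY',[q[3],-q[4]])
def g(q):
    x1,x2,ys,zs,y1,y2=q[5:]
    L=np.array([(x2,ys,zs),(x1,ys,zs),(x1,-ys,zs),(x2,-ys,zs),(.034,y1,.017),(.034,y2,.017),(.141,.022,.013),(.141,-.022,.013)])
    P=FR(q).apply(L)+q[:3]
    return np.r_[(proj(T,P)-np.r_[st,ctt]).ravel(),(proj(S,P)-np.r_[ss,cts]).ravel(),(q[4]-np.radians(25))*200]
q=least_squares(g,[.6,0,.1,p[3],.436,.02,.16,.08,.01,.06,-.06],loss='soft_l1').x
print("frame",q,np.degrees(q[3:5]),"\n",g(q)[:-1].reshape(2,8,2).round(1).tolist())
E
python3 fit.py
```

```text
screws TL BL BR TR
 [[ 0.6285 -0.0006  0.1835]
 [ 0.5476  0.0759  0.1336]
 [ 0.4371 -0.0398  0.1338]
 [ 0.5178 -0.1165  0.1843]]
normal [-0.2949  0.2859  0.9118] tilt 24.24833722936543 yaw -44.114165619812944
screen front corners, catch nose
 [[ 0.5486  0.0615  0.1366]
 [ 0.4509 -0.0398  0.1392]
 [ 0.5823 -0.0369  0.1828]
 [ 0.551  -0.071   0.1831]]
guard tri
 [[ 0.5164  0.1719  0.0073]
 [ 0.4185  0.0516  0.0056]
 [ 0.3373  0.1178  0.0049]
 [ 0.4365  0.2377  0.0017]
 [ 0.4165  0.2307 -0.0015]
 [ 0.3382  0.1389  0.0011]]
guard [ 0.428   0.1439  0.0006 -0.6867] -39.344904407274015 
 [[ 0.3013 -1.3046  0.5707 -0.7531]
 [ 0.2252 -0.1777 -0.7638 -0.2955]
 [-1.9991  0.8506 -0.9852 -0.0521]
 [ 0.3684 -0.1098  0.4771 -0.5726]
 [ 0.2072  0.9383  0.4234  0.1137]
 [ 0.4916  0.0444  0.039   0.0736]]
frame [ 0.4812  0.0283  0.1092 -0.7608  0.4366  0.0241  0.1462  0.0801  0.015
  0.0703 -0.0702] [-43.5885  25.0155] 
 [[[-0.0, 0.1], [-0.1, -0.1], [-0.0, -0.3], [-0.2, 0.0], [-0.9, 0.8], [-0.6, 0.6], [0.9, -2.0], [-0.2, -2.3]], [[0.3, -0.3], [0.3, 0.2], [0.4, 0.2], [0.5, -0.1], [0.1, -0.4], [-0.0, 0.4], [1.0, -0.0], [-0.4, 0.2]]]
```

play_rows --pt "1 0.21 -0.22 -0.05 0 0 0" --pt "1 0.42 -0.44 -0.1 0 0 0" --pt "1 0.63 -0.66 -0.15 0 0 0" --pt "1 0.85 -0.88 -0.2 0 0 0"

```text
time_s: 0.5
position: [0.2223, -0.5386, 0.4203]
eef_rot: [[0.963, 0.27, -0.0], [0.27, -0.963, 0.001], [-0.0, -0.001, -1.0]]
force: [-0.3, 0.3, 0.3]
width: 0.092
finger_force: 0.0
```

play_rows --pt "1 0.21 -0.22 -0.05 0 0 0" --pt "1 0.42 -0.44 -0.1 0 0 0" --pt "1 0.63 -0.66 -0.15 0 0 0" --pt "1 0.85 -0.88 -0.2 0 0 0"

```text
time_s: 0.9
position: [0.2688, -0.4524, 0.4365]
eef_rot: [[0.963, 0.27, -0.0], [0.27, -0.963, 0.001], [-0.0, -0.001, -1.0]]
force: [0.1, -0.2, 0.3]
width: 0.0917
finger_force: 0.0
```

```bash
python3 -c "
from h import *
from rig import env
o=env.get_obs();print(o['time_s'],o['joints'],o['position'],o['eef_rot'])"
```

```text
0.9 [ 82.005   14.562  -30.0847 104.3685   8.112   63.2417 -25.2733] [ 0.2688 -0.4524  0.4365] [[ 0.9628  0.2703 -0.0005]
 [ 0.2703 -0.9628  0.0007]
 [-0.0003 -0.0008 -1.    ]]
```

play_rows --pt "1 0.21 -0.22 0 0 0 0" --pt "1 0.42 -0.44 0 0 0 0" --pt "1 0.63 -0.66 0 0 0 0" --pt "1 0.85 -0.88 0 0 0 0"

```text
time_s: 1.3
position: [0.3152, -0.3663, 0.4364]
eef_rot: [[0.963, 0.27, -0.0], [0.27, -0.963, 0.0], [-0.0, -0.0, -1.0]]
force: [0.2, 0.2, 0.4]
width: 0.0919
finger_force: 0.0
```

play_rows --pt "1 0.21 -0.22 0 0 0 -0.2" --pt "1 0.42 -0.44 0 0 0 -0.4" --pt "1 0.63 -0.66 0 0 0 -0.6" --pt "1 0.85 -0.88 0 0 0 -0.8" --pt "1 0.85 -0.88 0 0 0 -1"

```text
time_s: 1.8
position: [0.3631, -0.2777, 0.4367]
eef_rot: [[0.692, 0.722, 0.0], [0.722, -0.692, 0.001], [0.001, -0.0, -1.0]]
force: [0.2, 0.3, -0.4]
width: 0.0917
finger_force: 0.0
```

```bash
python3 -c "
from h import *
from rig import env
o=env.get_obs();print(o['time_s'],o['joints'],o['position'],o['eef_rot'])"
```

```text
1.8 [ 72.6964   7.7109 -41.5319 112.771    5.7444  61.5735 -15.0718] [ 0.3631 -0.2777  0.4367] [[ 0.6915  0.7223  0.0003]
 [ 0.7223 -0.6915  0.0009]
 [ 0.0009 -0.0004 -1.    ]]
```

play_rows --pt "1 0.22 -0.18 0 0 0 0" --pt "1 0.44 -0.35 0 0 0 0" --pt "1 0.66 -0.53 0 0 0 0" --pt "1 0.87 -0.7 0 0 0 0"

```text
time_s: 2.2
position: [0.3698, -0.1898, 0.4365]
eef_rot: [[0.699, 0.715, -0.001], [0.715, -0.699, 0.0], [-0.0, -0.001, -1.0]]
force: [0.7, 0.8, -0.3]
width: 0.0917
finger_force: 0.0
```

play_rows --pt "1 0.22 -0.18 0 0 0 0" --pt "1 0.44 -0.35 0 0 0 0" --pt "1 0.66 -0.53 0 0 0 0" --pt "1 0.87 -0.7 0 0 0 0"

```text
time_s: 2.6
position: [0.3781, -0.1009, 0.4365]
eef_rot: [[0.699, 0.715, -0.001], [0.715, -0.699, -0.0], [-0.001, -0.0, -1.0]]
force: [0.4, -0.1, -0.2]
width: 0.0918
finger_force: 0.0
```

play_rows --pt "1 0.22 -0.18 0 0 0 0" --pt "1 0.44 -0.35 0 0 0 0" --pt "1 0.66 -0.53 0 0 0 0" --pt "1 0.87 -0.7 0 0 0 0"

```text
time_s: 3.0
position: [0.3863, -0.0121, 0.4365]
eef_rot: [[0.699, 0.715, -0.001], [0.715, -0.699, -0.001], [-0.001, 0.0, -1.0]]
force: [0.1, -0.5, -0.5]
width: 0.0922
finger_force: 0.0
```

```bash
python3 -c "
from h import *
from rig import env
o=env.get_obs();print(o['time_s'],o['joints'],o['position'],o['eef_rot'])"
```

```text
3.0 [ 57.8854  -2.4568 -57.6255 120.5838  -2.3151  60.7864 -42.956 ] [ 0.3863 -0.0121  0.4365] [[ 0.6993  0.7148 -0.0006]
 [ 0.7148 -0.6993 -0.0009]
 [-0.0011  0.0002 -1.    ]]
```

play_rows --pt "1 0.22 -0.18 0 0 0 0" --pt "1 0.44 -0.35 0 0 0 0" --pt "1 0.66 -0.53 0 0 0 0" --pt "1 0.86 -0.71 0.2 0 0 0"

```text
time_s: 3.4
position: [0.3945, 0.0768, 0.4218]
eef_rot: [[0.7, 0.714, 0.004], [0.714, -0.7, -0.002], [0.001, 0.004, -1.0]]
force: [-0.2, -0.5, -0.1]
width: 0.0916
finger_force: 0.0
```

play_rows --pt "1 0.22 -0.18 0.2 0 0 0" --pt "1 0.44 -0.35 0.4 0 0 0" --pt "1 0.66 -0.53 0.7 0 0 -0.1" --pt "1 0.86 -0.71 1.0 0 0 -0.17" --pt "1 0.86 -0.71 1.0 0 0 -0.17"

```text
time_s: 3.9
position: [0.3992, 0.1667, 0.3385]
eef_rot: [[0.628, 0.779, -0.005], [0.779, -0.628, 0.002], [-0.002, -0.005, -1.0]]
force: [-0.7, 0.2, 0.7]
width: 0.0917
finger_force: 0.0
```

```bash
python3 -c "
from h import *
from rig import env,vision
o=env.get_obs();print(o['time_s'],o['joints'],o['position'],o['eef_rot'])
g=np.array([.428,.1439,0]);a=-.6867;Rg=R.from_euler('z',a)
print('tcp in guard',Rg.inv().apply(o['position']-g))
ims=[]
for n in('scene','top'):
    c=vision.camera(n); im=c['color'][:,:,::-1]; p=proj(c,g+[0,0,.01])[0].astype(int); x,y=max(p[0]-100,0),max(p[1]-90,0)
    ims.append(cv2.resize(im[y:y+150,x:x+200],(800,600) if 0 else (400,300),interpolation=cv2.INTER_CUBIC)); print(n,x,y)
cv2.imwrite('pics/a1.png',cv2.hconcat(ims))
"
```

```text
3.9 [ 28.6161  20.2364 -62.9718 121.3802  22.8272  51.6219 -86.435 ] [0.3992 0.1667 0.3385] [[ 0.6276  0.7785 -0.0053]
 [ 0.7786 -0.6276  0.0015]
 [-0.0021 -0.0051 -1.    ]]
tcp in guard [-0.0367 -0.0006  0.3385]
scene 201 197
top 160 167
```

View pics/a1.png

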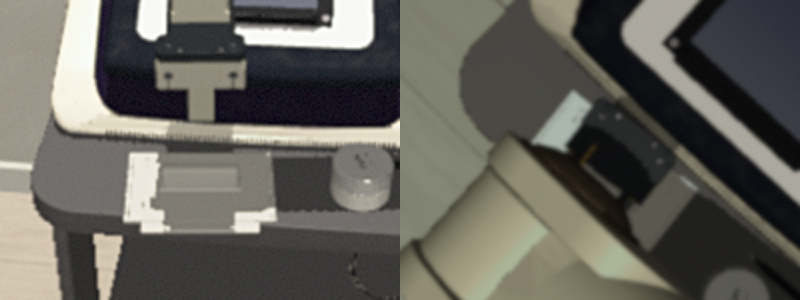

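play_rows --pt "1 0 0.025 0.3 0 0 0" --pt "1 0 0.025 0.6 0 0 0" --pt "1 0 0.025 0.9 0 0 0"

```text
time_s: 4.3
position: [0.4043, 0.1609, 0.2693]
eef_rot: [[0.636, 0.772, 0.003], [0.772, -0.636, -0.001], [0.001, 0.003, -1.0]]
force: [0.1, -0.8, 1.0]
width: 0.0917
finger_force: 0.0
```

play_rows --pt "1 0 0 0.3 0 0 0" --pt "1 0 0 0.55 0 0 0" --pt "1 0 0 0.75 0 0 0" --pt "1 0 0 0.9 0 0 0" --pt "1 0 0 0.99 0 0 0" --pt "1 0 0 0.99 0 0 0"

```text
time_s: 4.9
position: [0.4039, 0.1613, 0.1899]
eef_rot: [[0.634, 0.773, 0.001], [0.773, -0.634, -0.001], [-0.0, 0.001, -1.0]]
force: [-0.6, 0.7, -0.1]
width: 0.0917
finger_force: 0.0
```

```bash
python3 -c "
from h import *
from rig import env,vision
o=env.get_obs();print(o['time_s'],o['position'],o['eef_rot'],o['force'])
g=np.array([.428,.1439,0]);a=-.6867;Rg=R.from_euler('z',a)
print('tcp in guard',Rg.inv().apply(o['position']-g))
c=vision.camera('scene'); im=c['color'][:,:,::-1]
cv2.imwrite('pics/a2.png',cv2.resize(im[200:330,220:400],(720,520),interpolation=cv2.INTER_CUBIC))
"
```

```text
4.9 [0.4039 0.1613 0.1899] [[ 0.6342  0.7732  0.0007]
 [ 0.7732 -0.6342 -0.0007]
 [-0.0001  0.001  -1.    ]] [-0.6052  0.6736 -0.1139]
tcp in guard [-0.0296 -0.0018  0.1899]
```

View pics/a2.png

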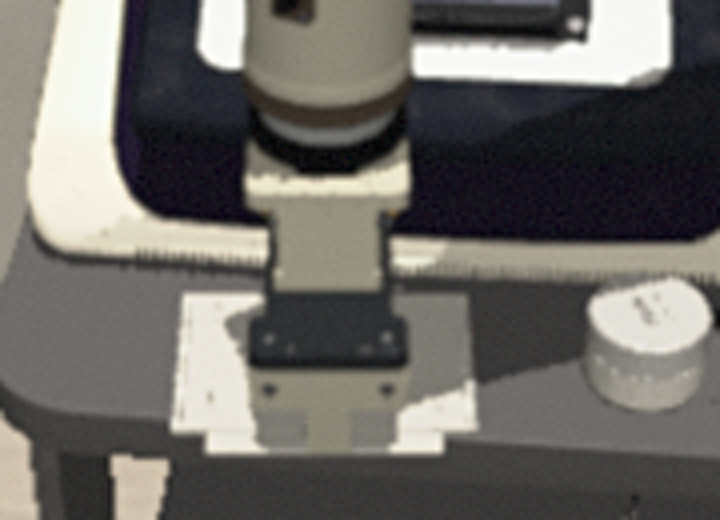

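play_rows --pt "1 0 0 0.02 0 0 0" --pt "1 0 0 0.04 0 0 0" --pt "0.8 0 0 0.04 0 0 0" --pt "0.6 0 0 0.04 0 0 0" --pt "0.4 0 0 0.04 0 0 0" --pt "0.2 0 0 0.04 0 0 0" --pt "0.1 0 0 0.04 0 0 0" --pt "0 0 0 0.04 0 0 0" --pt "0 0 0 0.04 0 0 0" --pt "0 0 0 0.04 0 0 0" --pt "0 0 0 0.04 0 0 0" --squeeze 40

```text
time_s: 6.05
position: [0.4037, 0.1622, 0.1864]
eef_rot: [[0.632, 0.775, 0.0], [0.775, -0.632, -0.0], [0.0, 0.0, -1.0]]
force: [0.7, -1.6, 1.4]
width: 0.0246
finger_force: 1.0
```

play_rows --pt "0 0 0 0 0 0 0" --pt "0 0 0 0 0 0 0" --pt "0 0 0 0 0 0 0" --squeeze 40

```text
time_s: 6.35
position: [0.4037, 0.1622, 0.1864]
eef_rot: [[0.632, 0.775, 0.0], [0.775, -0.632, -0.0], [0.0, 0.0, -1.0]]
force: [2.3, -1.7, 2.5]
width: 0.0117
finger_force: 40.0
```

play_rows --pt "0 0 0 -0.1 0 0 0" --pt "0 0 0 -0.3 0 0 0" --pt "0 0 0 -0.6 0 0 0" --pt "0 0 0 -0.95 0 0 0"

```text
time_s: 6.75
position: [0.4022, 0.1623, 0.2626]
eef_rot: [[0.631, 0.776, -0.003], [0.776, -0.631, 0.0], [-0.002, -0.003, -1.0]]
force: [1.1, -0.8, -2.0]
width: 0.0119
finger_force: 40.0
```

play_rows --pt "0 0 0 -0.3 0 0 0" --pt "0 0 0 -0.6 0 0 0" --pt "0 0 0 -1 0 0 0" --pt "0 0 0 -1 0 0 0"

```text
time_s: 7.15
position: [0.404, 0.1635, 0.3453]
eef_rot: [[0.632, 0.775, 0.005], [0.775, -0.632, 0.001], [0.004, 0.003, -1.0]]
force: [1.0, -0.5, -2.1]
width: 0.0116
finger_force: 40.0
```

```bash
cat > plan.py <<'E'
from h import *
from rig import env
import sys
q=np.array([.4812,.0283,.1092,-.7608,np.radians(25)])   # frame
RF=R.from_euler('ZY',[q[3],-q[4]])
G=np.array([0.,0.,.1862])   # tcp in guard axes (guard z up, tool z down)
Rgt=np.array([[0,1,0],[1,0,0],[0,0,-1.]])  # tool axes in guard: tool y = guard x, tool x = guard y
def target(xl,zl,a,yl=0.,G=G):
    Rg=RF*R.from_euler('y',-np.radians(a))
    o=RF.apply([xl,yl,zl])+q[:3]-Rg.apply([-.067,0,0])
    return o+Rg.apply(G), R.from_matrix(Rg.as_matrix()@Rgt)
def delta(P,Rt):
    o=env.get_obs(); Rc=R.from_matrix(o['eef_rot'])
    return (Rc.inv().apply(P-o['position'])/.08).round(3),((Rc.inv()*Rt).as_rotvec(degrees=True)/30).round(3)
def where(G=G):
    o=env.get_obs(); Rg=R.from_matrix(o['eef_rot']@Rgt.T); go=o['position']-Rg.apply(G)
    lip=RF.inv().apply(go+Rg.apply([-.067,0,0])-q[:3]); r=(RF.inv()*Rg).as_euler('ZYX',degrees=True)
    return lip*1e3, r
E
python3 -c "
from plan import *
o=env.get_obs();print(o['time_s'],o['joints'],o['position'],o['force'])
print(where())
for t in((.06,.03,15),(.04,.006,15),(.027,.005,15)):
    P,Rt=target(*t);print(t,P,Rt.as_matrix()[:,2],delta(P,Rt))
from rig import vision
d={}
for n in('scene','top'): d[n]=vision.camera(n)
pickle.dump(d,open('c1.pkl','wb'))
a=d['scene']['color'][130:310,220:400,::-1];b=d['top']['color'][130:310,190:370,::-1]
cv2.imwrite('pics/a3.png',cv2.convertScaleAbs(cv2.resize(cv2.hconcat([a,b]),(800,400),interpolation=cv2.INTER_CUBIC),alpha=1.2))
"
```

```text
7.15 [ 29.6626  19.6889 -63.4332 120.8419  22.5936  52.0191 -85.806 ] [0.404  0.1635 0.3453] [ 0.9772 -0.5025 -2.0828]
(array([-174.2692,   40.2832,  136.0731]), array([ 4.876 , 24.7493,  2.2881]))
(0.06, 0.03, 15) [0.4619 0.0467 0.3475] [ 0.4656 -0.4432 -0.766 ] (array([-0.675,  1.483, -0.025]), array([-1.327, -0.059,  0.139]))
(0.04, 0.006, 15) [0.4561 0.0522 0.3172] [ 0.4656 -0.4432 -0.766 ] (array([-0.669,  1.383,  0.352]), array([-1.327, -0.059,  0.139]))
(0.027, 0.005, 15) [0.4479 0.06   0.3108] [ 0.4656 -0.4432 -0.766 ] (array([-0.658,  1.241,  0.431]), array([-1.327, -0.059,  0.139]))
```

View pics/a3.png

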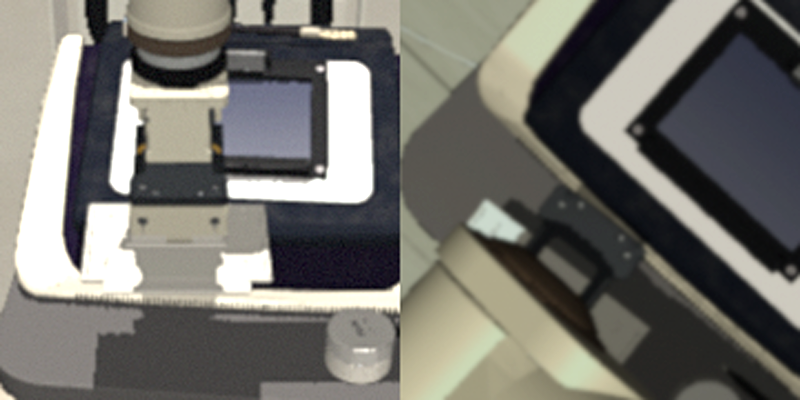

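```bash
python3 -c "
from plan import *
d=pickle.load(open('c1.pkl','rb'));S,T=d['scene'],d['top']
o=env.get_obs();Rg=R.from_matrix(o['eef_rot']@Rgt.T)
f=220+np.array([88,268,270,82])/2.222, 130+np.array([204,206,281,280])/2.222
L=np.array([(53,78,5),(53,-78,5),(-53,-78,0),(-53,78,0)])/1e3
# top: left rear corner, right rear? visible
g=np.array([(190+485/2.222,130+199/2.222),(190+650/2.222,130+325/2.222),(190+610/2.222,130+368/2.222)]);Lt=np.array([(53,78,5),(53,-78,5),(-53,-78,5)])/1e3
P=lambda L,G:o['position']-Rg.apply(G)+Rg.apply(L)
for G in([0,0,.1862],[0,.005,.1862],[0,-.005,.1862]):
    print(G,(proj(S,P(L,G))-np.array(f).T).round(1).tolist(),(proj(T,P(Lt,G))-g).round(1).tolist())
"
```

```text
[0, 0, 0.1862] [[2.7, 1.1], [0.7, -0.1], [3.3, 2.2], [1.9, 2.9]] [[-178.5, 0.3], [-178.8, 2.2], [-200.7, 33.6]]
[0, 0.005, 0.1862] [[5.3, 1.1], [3.3, -0.1], [6.0, 2.2], [4.7, 2.9]] [[-176.2, 2.1], [-176.4, 4.1], [-198.3, 35.5]]
[0, -0.005, 0.1862] [[0.2, 1.2], [-1.8, -0.1], [0.5, 2.2], [-0.8, 2.9]] [[-180.9, -1.6], [-181.2, 0.3], [-203.1, 31.7]]
```

play_rows --pt "0 -0.05 0.12 -0.01 -0.15 -0.006 0.016" --pt "0 -0.11 0.25 -0.01 -0.32 -0.012 0.033" --pt "0 -0.17 0.38 -0.01 -0.48 -0.02 0.05" --pt "0 -0.23 0.5 -0.02 -0.64 -0.027 0.067" --pt "0 -0.29 0.62 -0.02 -0.8 -0.034 0.084" --pt "0 -0.34 0.74 -0.02 -0.95 -0.04 0.1" --pt "0 -0.34 0.74 -0.02 -0.95 -0.04 0.1"

```text
time_s: 7.95
position: [0.431, 0.103, 0.3421]
eef_rot: [[0.674, 0.653, 0.346], [0.739, -0.588, -0.328], [-0.011, 0.476, -0.879]]
force: [-0.2, 0.6, -2.6]
width: 0.0119
finger_force: 40.0
```

```bash
sed -i 's/^G=.*/G=np.array([0.,-.0035,.1862])/' plan.py; python3 -c "
from plan import *
o=env.get_obs();print(o['time_s'],o['joints'],o['position'],o['force'])
print(where())
for t in((.06,.03,15),(.045,.0065,15),(.027,.0055,15)):
    P,Rt=target(*t);print(t,P,delta(P,Rt))
"
```

```text
7.95 [  17.7365   13.9303  -50.0351  126.4476   53.3095   50.0373 -110.5806] [0.431  0.103  0.3421] [-0.1747  0.574  -2.554 ]
(array([-36.8726,  21.4628,  58.2542]), array([ 1.4007, -3.4629, -0.0512]))
(0.06, 0.03, 15) [0.4595 0.0441 0.3475] (array([-0.305,  0.697,  0.305]), array([-0.385, -0.006,  0.046]))
(0.045, 0.0065, 15) [0.4568 0.0467 0.3198] (array([-0.3  ,  0.492,  0.587]), array([-0.385, -0.006,  0.046]))
(0.027, 0.0055, 15) [0.4453 0.0576 0.3113] (array([-0.294,  0.267,  0.586]), array([-0.385, -0.006,  0.046]))
```

play_rows --pt "0 -0.08 0.17 0.07 -0.1 0 0.01" --pt "0 -0.15 0.35 0.15 -0.2 0 0.02" --pt "0 -0.23 0.53 0.23 -0.3 0 0.03" --pt "0 -0.3 0.7 0.3 -0.385 -0.006 0.046" --pt "0 -0.305 0.697 0.305 -0.385 -0.006 0.046" --pt "0 -0.305 0.697 0.305 -0.385 -0.006 0.046"

```text
time_s: 8.55
position: [0.4599, 0.0453, 0.3481]
eef_rot: [[0.69, 0.555, 0.465], [0.724, -0.531, -0.44], [0.002, 0.64, -0.768]]
force: [-0.0, 0.2, -1.5]
width: 0.0113
finger_force: 40.0
```

```bash
python3 -c "
from plan import *
o=env.get_obs();print(o['time_s'],o['joints'],o['position'],o['force'])
print(where())
for t in((.045,.0065,15),(.027,.0055,15)):
    P,Rt=target(*t);print(t,P,delta(P,Rt))
from rig import vision
d={n:vision.camera(n) for n in('scene','top')}
pickle.dump(d,open('c2.pkl','wb'))
def q(im,x,y,w,h,s):
    c=cv2.convertScaleAbs(cv2.resize(im[y:y+h,x:x+w,::-1],None,fx=s,fy=s,interpolation=cv2.INTER_CUBIC),alpha=1.2,beta=20)
    for i in range(0,w,10): cv2.putText(c,str(x+i),(i*s,10),0,.35,(0,0,255)); cv2.line(c,(i*s,0),(i*s,4),(0,0,255))
    for i in range(0,h,10): cv2.putText(c,str(y+i),(0,i*s+4),0,.35,(0,0,255)); cv2.line(c,(0,i*s),(4,i*s),(0,0,255))
    return c
cv2.imwrite('pics/a4.png',cv2.hconcat([q(d['scene']['color'],275,130,110,110,4),q(d['top']['color'],280,150,90,110,4)]))
"
```

```text
8.55 [  17.8498   13.7095  -44.289   128.146    69.3722   49.9899 -119.4724] [0.4599 0.0453 0.3481] [-0.0345  0.2384 -1.5082]
(array([59.2159,  1.5184, 30.8738]), array([ -0.0966, -14.8167,   0.1301]))
(0.045, 0.0065, 15) [0.4568 0.0467 0.3198] (array([-0.014, -0.257,  0.246]), array([-0.006, -0.004, -0.003]))
(0.027, 0.0055, 15) [0.4453 0.0576 0.3113] (array([-0.014, -0.478,  0.201]), array([-0.006, -0.004, -0.003]))
```

View pics/a4.png

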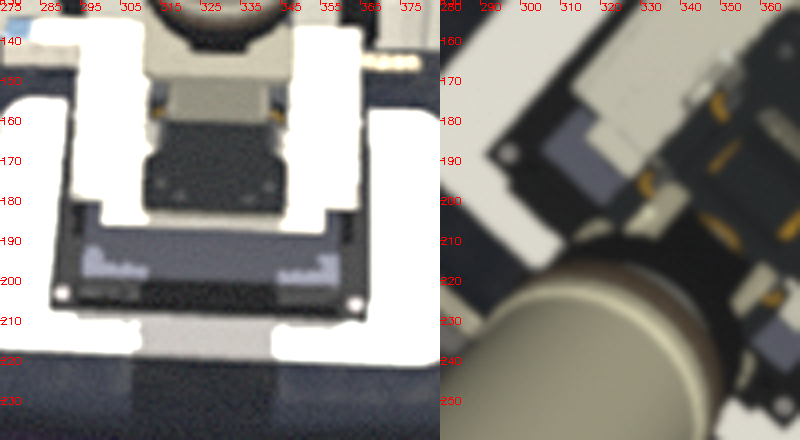

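```bash
python3 -c "
from plan import *
d=pickle.load(open('c2.pkl','rb'));S,T=d['scene'],d['top']
o=env.get_obs();Rg=R.from_matrix(o['eef_rot']@Rgt.T);go=o['position']-Rg.apply(G)
L=np.array([(-67,60,0),(-67,60,4),(-67,-60,0),(-67,-60,4),(-53,78,0),(-53,78,5),(-53,-78,0),(-53,-78,5)])/1e3
P=go+Rg.apply(L);print(np.c_[proj(S,P),proj(T,P)].round(1))
"
```

```text
[[299.7 185.9 315.6 182.3]
 [299.6 185.3 314.6 183.2]
 [354.7 188.  369.  231.1]
 [354.8 187.4 368.3 232.2]
 [291.9 179.6 312.2 169.6]
 [291.8 178.8 311.  170.7]
 [363.2 182.2 382.3 233.5]
 [363.3 181.5 381.5 234.9]]
```

play_rows --pt "0 0 -0.09 0.08 0 0 0" --pt "0 0 -0.17 0.16 0 0 0" --pt "0 0.005 -0.257 0.246 -0.006 -0.004 -0.003" --pt "0 0.005 -0.257 0.246 -0.006 -0.004 -0.003"

```text
time_s: 9.05
position: [0.4594, 0.0486, 0.3236]
eef_rot: [[0.689, 0.549, 0.473], [0.725, -0.523, -0.448], [0.001, 0.652, -0.758]]
force: [-10.7, 1.7, 20.9]
width: 0.0119
finger_force: 40.0
```

```bash
python3 -c "
from plan import *
o=env.get_obs();print(o['time_s'],o['force'],where())
P,Rt=target(.030,.0055,15,.0015);print(delta(P,Rt))
"
```

```text
9.05 [-10.7219   1.732   20.8971] (array([49.3148,  3.3982,  9.5128]), array([ -0.0023, -15.6688,   0.0698]))
(array([-0.021, -0.219, -0.007]), array([ 0.022, -0.002, -0.   ]))
```

play_rows --pt "0 0 0 -0.04 0 0 0" --pt "0 0 0 -0.05 0 0 0" --pt "0 0 0 -0.05 0 0 0"

```text
time_s: 9.35
position: [0.4566, 0.0495, 0.3239]
eef_rot: [[0.689, 0.553, 0.468], [0.724, -0.527, -0.444], [0.001, 0.645, -0.764]]
force: [0.1, -0.5, -1.1]
width: 0.012
finger_force: 40.0
```

```bash
python3 -c "
from plan import *
from rig import vision
o=env.get_obs();print(o['time_s'],o['force'],where())
d={n:vision.camera(n) for n in('scene','top')}
pickle.dump(d,open('c3.pkl','wb'))
Rg=R.from_matrix(o['eef_rot']@Rgt.T);go=o['position']-Rg.apply(G)
L=np.array([(-67,60,0),(-67,-60,0),(-53,78,0),(-53,-78,0)])/1e3
P=go+Rg.apply(L);print(np.c_[proj(d['scene'],P),proj(d['top'],P)].round(1))
def q(im,x,y,w,h,s):
    c=cv2.convertScaleAbs(cv2.resize(im[y:y+h,x:x+w,::-1],None,fx=s,fy=s,interpolation=cv2.INTER_CUBIC),alpha=1.2,beta=20)
    for i in range(0,w,10): cv2.putText(c,str(x+i),(i*s,10),0,.35,(0,0,255)); cv2.line(c,(i*s,0),(i*s,4),(0,0,255))
    for i in range(0,h,10): cv2.putText(c,str(y+i),(0,i*s+4),0,.35,(0,0,255)); cv2.line(c,(0,i*s),(4,i*s),(0,0,255))
    return c
cv2.imwrite('pics/a5.png',cv2.hconcat([q(d['scene']['color'],280,165,95,70,5),q(d['top']['color'],285,150,65,70,5)]))
"
```

```text
9.35 [ 0.1051 -0.4876 -1.1277] (array([45.4868,  2.1619, 11.0641]), array([ -0.0381, -15.1934,   0.0663]))
[[299.7 196.4 313.1 185.9]
 [354.2 198.5 365.1 233.4]
 [292.  190.1 309.8 173.5]
 [362.6 192.7 378.  235.8]]
```

View pics/a5.png

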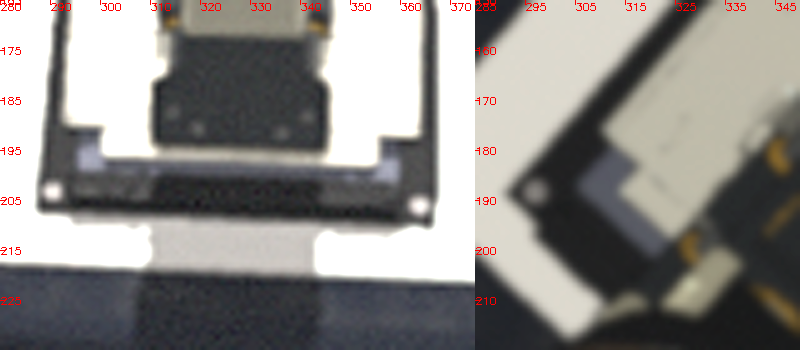

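```bash
python3 -c "
from plan import *
o=env.get_obs();print(o['torque'])
for t in((.044,.011,20),(.041,.006,20),(.03,.0055,20)):
    P,Rt=target(*t,.002);print(t,P,delta(P,Rt))
"
```

```text
[ 0.7019  0.6835 -0.0446]
(0.044, 0.011, 20) [0.4446 0.061  0.3168] (array([ 0.004, -0.217, -0.07 ]), array([-0.16 , -0.   , -0.002]))
(0.041, 0.006, 20) [0.4442 0.0615 0.311 ] (array([ 0.004, -0.27 , -0.02 ]), array([-0.16 , -0.   , -0.002]))
(0.03, 0.0055, 20) [0.4371 0.0682 0.3059] (array([ 0.004, -0.404, -0.05 ]), array([-0.16 , -0.   , -0.002]))
```

play_rows --pt "0 0 -0.1 -0.05 -0.08 0 0" --pt "0 0.004 -0.217 -0.07 -0.16 0 -0.002" --pt "0 0.004 -0.217 -0.07 -0.16 0 -0.002" --pt "0 0.004 -0.245 -0.045 -0.16 0 -0.002" --pt "0 0.004 -0.27 -0.02 -0.16 0 -0.002" --pt "0 0.004 -0.27 -0.02 -0.16 0 -0.002"

```text
time_s: 10.05
position: [0.4454, 0.0611, 0.3129]
eef_rot: [[0.691, 0.508, 0.514], [0.723, -0.487, -0.49], [0.001, 0.711, -0.704]]
force: [-6.4, 1.2, 14.3]
width: 0.012
finger_force: 40.5
```

```bash
python3 -c "
from plan import *
o=env.get_obs();print(o['time_s'],o['joints'],o['force'],RF.inv().apply(o['force']),o['torque'],where())
P,Rt=target(.03,.0055,20,.002);print(delta(P,Rt))
"
```

```text
10.05 [  11.1894   18.8864  -43.0591  131.5976   80.3534   56.4263 -134.7216] [-6.3875  1.197  14.3475] [ 1.1226 -3.5372 15.3073] [-0.1601  0.7209 -0.5748] (array([43.856 ,  2.6219,  7.2779]), array([ -0.1208, -20.2853,   0.0216]))
(array([-0.007, -0.158, -0.035]), array([ 0.01 ,  0.001, -0.004]))
```

```bash
python3 -c "
from plan import *
o=env.get_obs();Rg=R.from_matrix(o['eef_rot']@Rgt.T)
F=o['force']-[0,0,-1.5];print('meas', o['torque']-[.70,.68,-.04], o['torque'])
for L in([-67,0,0],[-67,60,0],[-67,-60,0],[-60,0,0],[53,0,0],[53,78,0],[53,-78,0],[-53,78,0],[-53,-78,0]):
    r=Rg.apply(np.array(L)/1e3-G); print(L,np.cross(r,F))
q_=RF.inv().apply(o['position']-q[:3]);print(q_)
"
```

```text
meas [-0.8601  0.0409 -0.5348] [-0.1601  0.7209 -0.5748]
[-67, 0, 0] [-0.6761  0.1242 -0.2819]
[-67, 60, 0] [ 0.0115 -0.533   0.0449]
[-67, -60, 0] [-1.3636  0.7814 -0.6086]
[-60, 0, 0] [-0.736   0.036  -0.2994]
[53, 0, 0] [-1.7034 -1.387  -0.5818]
[53, 78, 0] [-0.8096 -2.2414 -0.157 ]
[53, -78, 0] [-2.5972 -0.5327 -1.0066]
[-53, 78, 0] [ 0.0979 -0.9065  0.1079]
[-53, -78, 0] [-1.6897  0.8022 -0.7416]
[ 0.0421 -0.0009  0.2052]
```

```bash
python3 -c "
from plan import *
for t in((.042,.0105,16),(.036,.0098,16),(.030,.0095,16),(.027,.0095,16)):
    P,Rt=target(*t,.002);print(t,P,delta(P,Rt))
"
```

```text
(0.042, 0.0105, 16) [0.4527 0.0534 0.3209] (array([-0.007,  0.164,  0.023]), array([ 0.143,  0.001, -0.004]))
(0.036, 0.0098, 16) [0.4489 0.0569 0.3178] (array([-0.007,  0.09 ,  0.005]), array([ 0.143,  0.001, -0.004]))
(0.03, 0.0095, 16) [0.4451 0.0606 0.315 ] (array([-0.007,  0.019, -0.017]), array([ 0.143,  0.001, -0.004]))
(0.027, 0.0095, 16) [0.4431 0.0625 0.3137] (array([-0.007, -0.016, -0.03 ]), array([ 0.143,  0.001, -0.004]))
```

play_rows --pt "0 0 0.1 -0.02 0.06 0 0" --pt "0 0 0.19 0.016 0.133 0 0" --pt "0 0 0.19 0.016 0.133 0 0" --pt "0 0 0.117 -0.002 0.133 0 0" --pt "0 0 0.08 -0.013 0.133 0 0" --pt "0 0 0.046 -0.024 0.133 0 0" --pt "0 0 0.046 -0.024 0.133 0 0"

```text
time_s: 10.75
position: [0.447, 0.059, 0.317]
eef_rot: [[0.691, 0.541, 0.479], [0.722, -0.517, -0.459], [-0.0, 0.664, -0.748]]
force: [8.0, -7.9, 4.7]
width: 0.0115
finger_force: 40.0
```

```bash
python3 -c "
from plan import *
o=env.get_obs();print(o['time_s'],o['joints'],RF.inv().apply(o['force']),o['torque'],where())
from rig import vision
d={n:vision.camera(n) for n in('scene','top')}
pickle.dump(d,open('c4.pkl','wb'))
def q(im,x,y,w,h,s):
    return cv2.convertScaleAbs(cv2.resize(im[y:y+h,x:x+w,::-1],None,fx=s,fy=s,interpolation=cv2.INTER_CUBIC),alpha=1.2,beta=20)
cv2.imwrite('pics/a6.png',cv2.hconcat([q(d['scene']['color'],280,165,95,70,5),q(d['top']['color'],285,150,65,70,5)]))
"
```

```text
10.75 [  13.5014   17.6226  -43.717   130.6087   75.782    53.1491 -129.4774] [12.1514 -0.1788 -0.5073] [-1.5164 -1.4083  0.0038] (array([35.1196,  1.892 , 10.1772]), array([ -0.1065, -16.5675,  -0.0852]))
```

View pics/a6.png

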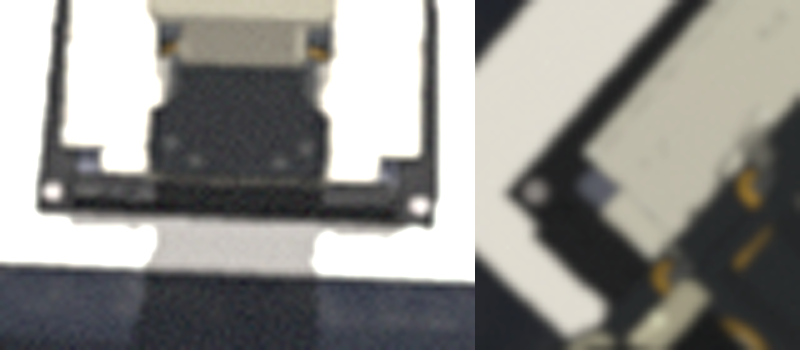

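play_rows --pt "0 0 0.036 0.01 0 0 0" --pt "0 0 0.033 0.022 0 0 0" --pt "0 0 0.028 0.04 0 0 0" --pt "0 0 0.01 0.035 0 0 0" --pt "0 0 -0.01 0.03 0 0 0" --pt "0 0 -0.02 0.027 0 0 0" --pt "0 0 -0.02 0.027 0 0 0"

```text
time_s: 11.55
position: [0.4474, 0.0588, 0.3157]
eef_rot: [[0.692, 0.538, 0.481], [0.722, -0.516, -0.461], [0.0, 0.666, -0.746]]
force: [0.1, -8.2, 19.5]
width: 0.0117
finger_force: 40.0
```

```bash
python3 -c "
from plan import *
o=env.get_obs();print(o['time_s'],RF.inv().apply(o['force']),o['torque'],where())
"
```

```text
11.55 [13.4863 -5.8653 15.2627] [-2.3655 -1.3554 -0.6602] (array([35.5228,  2.0775,  8.8115]), array([ -0.172 , -16.7506,  -0.079 ]))
```

play_rows --pt "0 0 0.03 0 0 0 0" --pt "0 0 0.055 -0.03 0 0 0" --pt "0 0 0.065 -0.06 0 0 0" --pt "0 0 0.07 -0.08 0 0 0" --pt "0 0 0.07 -0.08 0 0 0"

```text
time_s: 12.05
position: [0.4447, 0.0611, 0.3204]
eef_rot: [[0.688, 0.548, 0.476], [0.725, -0.52, -0.451], [0.0, 0.656, -0.755]]
force: [0.6, -0.4, -2.3]
width: 0.0118
finger_force: 40.0
```

```bash
python3 -c "
from plan import *
o=env.get_obs();print(o['time_s'],RF.inv().apply(o['force']),o['torque'],where())
"
```

```text
12.05 [-0.259   0.1214 -2.392 ] [ 0.7091  0.7582 -0.015 ] (array([31.6281,  2.2228, 14.7367]), array([  0.0658, -15.9653,   0.0413]))
```

```bash
cat >> fit.py <<'E'
print('---refit')
def g2(q):
    x1,x2,ys,zs,y1,y2,y3,y4=q[5:]
    sw=[(x2,ys,zs),(x1,ys,zs),(x1,-ys,zs),(x2,-ys,zs)];c=[(.141,.022,.013),(.141,-.022,.013)]
    f=lambda L:FR(q).apply(np.array(L))+q[:3]
    return np.r_[(proj(T,f(sw+[(.034,y1,.004),(.034,y2,.004)]+c))-np.r_[st,ctt]).ravel(),(proj(S,f(sw+[(.034,y3,.017),(.034,y4,.017)]+c))-np.r_[ss,cts]).ravel(),(q[4]-np.radians(25))*200]
q2=least_squares(g2,np.r_[q,q[9:]],loss='soft_l1').x
print("frame",q2,np.degrees(q2[3:5]),"\n",g2(q2)[:-1].reshape(2,8,2).round(1).tolist())
E
python3 fit.py | sed -n '/refit/,$p'
python3 -c "
from plan import *
import plan
print(where())"
```

```text
---refit
frame [ 0.4789  0.0304  0.1113 -0.7619  0.4362  0.026   0.1482  0.0801  0.0118
  0.0707 -0.0712  0.0703 -0.07  ] [-43.6518  24.9927] 
 [[[0.1, 0.2], [-0.0, -0.1], [0.0, -0.2], [-0.1, 0.1], [-0.3, 0.3], [-0.1, 0.1], [-0.0, -0.7], [-1.1, -1.0]], [[0.4, -0.4], [0.4, 0.2], [0.5, 0.2], [0.6, -0.1], [0.0, -0.4], [-0.0, 0.4], [1.0, -0.1], [-0.3, 0.1]]]
(array([31.6281,  2.2228, 14.7367]), array([  0.0658, -15.9653,   0.0413]))
```

play_rows --pt "0 0 -0.004 0.014 0 0 0" --pt "0 0 -0.03 0.008 0 0 0" --pt "0 0 -0.055 0 0 0 0" --pt "0 0 -0.08 -0.007 0 0 0" --pt "0 0 -0.1 -0.012 0 0 0" --pt "0 0 -0.1 -0.012 0 0 0"

```text
time_s: 12.65
position: [0.4406, 0.0653, 0.3166]
eef_rot: [[0.689, 0.546, 0.476], [0.725, -0.52, -0.452], [0.0, 0.657, -0.754]]
force: [-0.4, -0.0, 1.8]
width: 0.0118
finger_force: 40.0
```

```bash
sed -i 's/^q=.*/q=np.array([.4789,.0304,.1113,-.7619,np.radians(25)])/' plan.py; python3 -c "
from plan import *
o=env.get_obs();print(o['time_s'],RF.inv().apply(o['force']),o['torque'],where())
"
```

```text
12.65 [ 0.4819 -0.3159  1.7163] [ 0.5605  0.4162 -0.0374] (array([26.8796,  2.5076, 10.469 ]), array([  0.0611, -16.0586,   0.0719]))
```

```bash
python3 -c "
from plan import *
from rig import vision
d={n:vision.camera(n) for n in('scene','top')}
pickle.dump(d,open('c5.pkl','wb'))
o={k:pickle.load(open(k+'.pkl','rb')) for k in('c0','c4','c5')}
for k in o:
    a=o[k]['scene']['color'].mean(2)
    print(k,'rows188-210 L',a[188:211,303:307].mean(1).round().astype(int),'R',a[188:211,349:353].mean(1).round().astype(int))
# profile in top along frame x at y=+50: project points z=10
F=lambda P:RF.apply(P)+q[:3]
for k in o:
    c=o[k]['top'];a=c['color'].mean(2).astype(np.float32)
    pts=np.array([F([x/1e3,.050,.010]) for x in range(10,70,3)]);uv=proj(c,pts).astype(np.float32)
    print(k,cv2.remap(a,uv[:,0],uv[:,1],1).ravel().round().astype(int))
print(proj(d['scene'],np.array([F([.034,.05,.017]),F([.034,-.05,.017]),F([.02,.05,.017]),F([.034,.05,.004])])).round(1))
"
```

```text
c0 rows188-210 L [116 117 118 119 119 121 121 121 124 124 112  79  50  46  48  45  39  19
  15  49 102 144 190] R [116 116 116 116 119 120 119 122 121 122 124 125 111  71  48  49  53  48
  26  14  23  61 110]
c4 rows188-210 L [236 236 237 237 238 234 227 237 240 241 227 146  64  44  50  47  41  22
  15  51 104 148 197] R [237 237 237 238 237 237 232 228 237 238 238 240 223 126  52  49  56  48
  29  14  22  66 113]
c5 rows188-210 L [238 238 238 238 238 238 239 239 233 220 221 150  65  45  49  45  39  21
  17  49 104 148 196] R [238 238 239 238 238 238 238 238 237 236 234 238 227 130  51  50  53  51
  27  14  24  64 114]
c0 [128  57  14  10  10   9  10  10  17  43  57  58  58  57  57  56  56  56
  55  54]
c4 [136  61  15  12  11  11  11  13  42 106 134 136 132 134 135 136 135 135
 135 136]
c5 [137  62  16  12  14  45 110 137 136 134 137 138 138 138 138 137 138 138
 138 138]
[[304.7 199.5]
 [350.7 201.3]
 [304.3 205. ]
 [304.9 202.7]]
```

```bash
python3 -c "
from plan import *
o={k:pickle.load(open(k+'.pkl','rb')) for k in('c0','c3','c4','c5')}
F=lambda P:RF.apply(P)+q[:3]
for y in(.069,-.069):
  for n,zz,rng in(('scene',.012,range(20,76,2)),('top',.012,range(20,76,2))):
    print(n,y)
    for k in o:
      c=o[k][n];a=c['color'].mean(2).astype(np.float32)
      uv=proj(c,np.array([F([x/1e3,y,zz]) for x in rng])).astype(np.float32)
      print(k,cv2.remap(a,uv[:,0],uv[:,1],1).ravel().round().astype(int))
# sensitivities
for n in('scene','top'):
  p=proj(o['c0'][n],np.array([F([.04,.069,.012]),F([.05,.069,.012]),F([.04,.069,.022])])); print(n,p[1]-p[0],p[2]-p[0])
"
```

```text
scene 0.069
c0 [ 24  14  27  45  59  59  52  50  57  72 102 118 123 123 122 121 117 114
 114 115 117 116 116 114 114 114 114 113]
c3 [ 25  13  25  45  59  56  53  51  57  75 107 121 127 126 121 107  89  73
  66  59  80 129 203 231 241 241 240 240]
c4 [ 23  10  24  45  61  61  55  52  59  78 100  96  81  65  59 100 162 218
 238 239 238 237 238 237 237 237 237 237]
c5 [ 24  16  25  45  61  59  55  50  48  49  56  99 161 224 240 240 238 238
 238 238 238 237 238 238 238 238 238 238]
top 0.069
c0 [11 10 10  9  7  6  9 13 25 41 51 54 54 54 54 53 52 53 53 52 51 51 51 51
 51 52 51 51]
c3 [ 12  11  12   9   8   8  10  15  27  44  54  57  56  57  56  56  55  56
  66  94 122 133 135 136 135 135 135 135]
c4 [ 13  11  11  10   8   7  10  15  27  44  55  57  59  70  99 125 135 135
 135 135 135 135 135 135 136 135 135 135]
c5 [ 13  12  11  10   8   8  13  35  79 119 135 138 138 138 138 138 138 138
 138 137 137 138 138 138 138 138 138 138]
scene -0.069
c0 [37 34 37 38 37 37 41 47 53 61 71 79 80 81 81 78 76 77 74 73 73 72 71 70
 68 70 70 68]
c3 [ 39  35  37  40  39  41  44  48  54  62  72  81  83  86  84  75  64  54
  48  43  56 120 199 235 242 241 241 240]
c4 [ 41  37  37  42  39  41  44  47  53  58  60  58  53  48  49  80 143 221
 238 240 238 237 237 237 237 237 237 237]
c5 [ 40  36  39  42  38  40  45  49  46  40  45  76 142 213 236 237 234 233
 233 235 237 238 239 238 238 238 239 239]
top -0.069
c0 [15 12 11  8  7  7  9 11 18 32 40 42 42 43 43 43 43 42 40 35 33 33 35 39
 39 39 39 37]
c3 [ 16  13  11   9   6   8   9  12  19  34  42  45  45  45  45  45  45  45
  52  82 117 133 135 135 135 136 135 135]
c4 [ 16  13  11   9   8   8  10  11  20  35  43  45  47  61  97 127 135 136
 136 136 136 135 136 136 136 136 136 136]
c5 [ 16  13  11   9   7   8  13  32  81 123 136 138 138 138 138 138 138 138
 138 138 138 138 138 138 138 138 138 138]
scene [ 0.3355 -3.824 ] [-0.2176 -2.4643]
top [ 3.7092 -4.169 ] [-1.4412  1.2291]
```

```bash
sed -i '/^RF=/a q[:3]-=RF.apply([.0037,.002,-.0034])' plan.py; python3 -c "
from plan import *
print(where())
for t in((.0265,.006,14),(.0235,.0055,13)):
    P,Rt=target(*t,0);print(t,P,delta(P,Rt))
"
```

```text
(array([30.5969,  4.5153,  7.053 ]), array([  0.0522, -16.0449,   0.077 ]))
(0.0265, 0.006, 14) [0.4401 0.0598 0.3163] (array([-0.054,  0.03 ,  0.03 ]), array([ 0.068, -0.003,  0.002]))
(0.0235, 0.0055, 13) [0.4406 0.0593 0.3157] (array([-0.054,  0.032,  0.042]), array([ 0.101, -0.003,  0.002]))
```

play_rows --pt "0 0 0.015 0.015 0.034 0 0" --pt "0 0 0.03 0.03 0.068 0 0" --pt "0 0 0.031 0.036 0.085 0 0" --pt "0 0 0.032 0.042 0.101 0 0" --pt "0 0 0.032 0.042 0.101 0 0"

```text
time_s: 13.25
position: [0.4455, 0.0613, 0.318]
eef_rot: [[0.691, 0.566, 0.45], [0.723, -0.543, -0.428], [0.002, 0.621, -0.784]]
force: [0.5, -3.1, 13.4]
width: 0.0113
finger_force: 40.1
```

```bash
sed -i 's/\[.0037,.002,/[.0037,-.002,/' plan.py; python3 -c "
from plan import *
o=env.get_obs();print(o['time_s'],o['joints'],RF.inv().apply(o['force']),o['torque'],where())
for t in((.024,.0045,13),(.02,.0045,13),(.0235,.0045,8)):
    P,Rt=target(*t,0);print(t,P,delta(P,Rt))
"
```

```text
13.25 [  15.0773   16.9465  -44.5933  130.0177   71.7906   50.9397 -125.6988] [ 7.9134 -1.8419 11.0658] [-0.8184 -0.4736 -0.1332] (array([27.6663,  1.0952,  6.5553]), array([ -0.1091, -13.364 ,   0.0839]))
(0.024, 0.0045, 13) [0.444  0.0616 0.315 ] (array([-0.01 , -0.036,  0.02 ]), array([ 0.012, -0.002, -0.004]))
(0.02, 0.0045, 13) [0.4414 0.0641 0.3133] (array([-0.01 , -0.084,  0.008]), array([ 0.012, -0.002, -0.004]))
(0.0235, 0.0045, 8) [0.4557 0.0504 0.3195] (array([-0.01 ,  0.157,  0.101]), array([ 0.179, -0.002, -0.003]))
```

```bash
python3 -c "
from plan import *
for t in((.0285,.0068,11),(.0285,.0068,8),(.0285,.0068,5),(.0285,.0068,3)):
    P,Rt=target(*t,.001);print(t,P,delta(P,Rt))
"
```

```text
(0.0285, 0.0068, 11) [0.4517 0.0556 0.321 ] (array([0.003, 0.106, 0.036]), array([ 0.079, -0.002, -0.003]))
(0.0285, 0.0068, 8) [0.459  0.0487 0.3237] (array([0.003, 0.225, 0.088]), array([ 0.179, -0.002, -0.003]))
(0.0285, 0.0068, 5) [0.4663 0.0417 0.3258] (array([0.003, 0.341, 0.146]), array([ 0.279, -0.002, -0.003]))
(0.0285, 0.0068, 3) [0.4713 0.037  0.3269] (array([0.003, 0.416, 0.188]), array([ 0.345, -0.002, -0.003]))
```

play_rows --pt "0 0 0.05 0.018 0.04 0 0" --pt "0 0 0.106 0.036 0.079 0 0" --pt "0 0 0.145 0.053 0.112 0 0" --pt "0 0 0.185 0.07 0.146 0 0" --pt "0 0 0.225 0.088 0.179 0 0" --pt "0 0 0.225 0.088 0.179 0 0"

```text
time_s: 13.85
position: [0.4584, 0.0489, 0.3229]
eef_rot: [[0.69, 0.607, 0.393], [0.723, -0.581, -0.373], [0.002, 0.542, -0.841]]
force: [-0.3, -0.2, 10.2]
width: 0.0114
finger_force: 40.1
```

```bash
python3 -c "
from plan import *
o=env.get_obs();print(o['time_s'],RF.inv().apply(o['force']),o['torque'],where())
for t in((.0285,.0068,5),(.0285,.0068,3),(.0285,.0068,1),(.0285,.0068,0)):
    P,Rt=target(*t,.001);print(t,P,delta(P,Rt))
"
```

```text
13.85 [ 4.2443 -0.2953  9.2666] [-0.1325  0.0836 -0.0523] (array([26.9624,  1.1535,  6.4639]), array([-0.0731, -7.8025,  0.1142]))
(0.0285, 0.0068, 5) [0.4663 0.0417 0.3258] (array([0.003, 0.132, 0.042]), array([ 0.093, -0.004, -0.002]))
(0.0285, 0.0068, 3) [0.4713 0.037  0.3269] (array([0.004, 0.212, 0.077]), array([ 0.16 , -0.004, -0.002]))
(0.0285, 0.0068, 1) [0.4762 0.0323 0.3278] (array([0.004, 0.289, 0.114]), array([ 0.227, -0.004, -0.002]))
(0.0285, 0.0068, 0) [0.4787 0.0299 0.3281] (array([0.004, 0.328, 0.134]), array([ 0.26 , -0.004, -0.002]))
```

play_rows --pt "0 0 0.04 0.014 0.031 0 0" --pt "0 0 0.08 0.028 0.062 0 0" --pt "0 0 0.118 0.042 0.093 0 0" --pt "0 0 0.16 0.06 0.127 0 0" --pt "0 0 0.198 0.077 0.16 0 0" --pt "0 0 0.198 0.077 0.16 0 0"

```text
time_s: 14.45
position: [0.4699, 0.038, 0.3257]
eef_rot: [[0.69, 0.639, 0.34], [0.724, -0.61, -0.321], [0.002, 0.468, -0.884]]
force: [-2.9, 0.2, 9.2]
width: 0.0118
finger_force: 40.1
```

```bash
python3 -c "
from plan import *
o=env.get_obs();print(o['time_s'],RF.inv().apply(o['force']),o['torque'],where())
for t in((.027,.0066,1),(.027,.0066,0),(.027,.0056,-1),(.027,.005,-2)):
    P,Rt=target(*t,.001);print(t,P,delta(P,Rt))
"
```

```text
14.45 [ 1.8604 -1.92    9.2799] [ 0.3241  0.4341 -0.0269] (array([26.1504,  1.3032,  6.5537]), array([-0.0132, -2.8969,  0.1451]))
(0.027, 0.0066, 1) [0.4753 0.0332 0.3269] (array([0.002, 0.087, 0.029]), array([ 0.063, -0.005, -0.   ]))
(0.027, 0.0066, 0) [0.4778 0.0308 0.3273] (array([0.002, 0.127, 0.045]), array([ 0.097, -0.005, -0.   ]))
(0.027, 0.0056, -1) [0.4806 0.0281 0.3267] (array([0.002, 0.166, 0.075]), array([ 0.13 , -0.005, -0.   ]))
(0.027, 0.005, -2) [0.4832 0.0256 0.3263] (array([0.002, 0.205, 0.1  ]), array([ 0.163, -0.005, -0.   ]))
```

play_rows --pt "0 0 0.04 0.014 0.031 0 0" --pt "0 0 0.087 0.029 0.063 0 0" --pt "0 0 0.127 0.045 0.097 0 0" --pt "0 0 0.15 0.065 0.12 0 0" --pt "0 0 0.166 0.085 0.13 0 0" --pt "0 0 0.166 0.085 0.13 0 0"

```text
time_s: 15.05
position: [0.479, 0.0302, 0.3278]
eef_rot: [[0.688, 0.662, 0.296], [0.726, -0.628, -0.282], [-0.001, 0.409, -0.912]]
force: [-26.8, 9.8, 42.9]
width: 0.0118
finger_force: 40.1
```

```bash
python3 -c "
from plan import *
o=env.get_obs();print(o['time_s'],RF.inv().apply(o['force']),o['torque'],where())
"
```

```text
15.05 [ -5.594  -11.4734  49.8923] [-0.672   2.7337 -1.1334] (array([25.6675,  1.2228,  7.5408]), array([0.1828, 0.8394, 0.0253]))
```

play_rows --pt "0 0 0 -0.03 -0.01 0 0" --pt "0 0 -0.01 -0.055 -0.02 0 0" --pt "0 0 -0.01 -0.06 -0.02 0 0" --pt "0 0 -0.01 -0.06 -0.02 0 0"

```text
time_s: 15.45
position: [0.4778, 0.029, 0.3284]
eef_rot: [[0.69, 0.659, 0.3], [0.724, -0.628, -0.286], [-0.0, 0.415, -0.91]]
force: [-0.5, -0.1, -1.9]
width: 0.0117
finger_force: 40.0
```

```bash
python3 -c "
from plan import *
o=env.get_obs();print(o['time_s'],RF.inv().apply(o['force']),o['torque'],where())
"
```

```text
15.45 [-1.0965 -0.3916 -1.5882] [ 0.3538  0.422  -0.0022] (array([26.9843, -0.322 ,  7.6796]), array([0.0332, 0.4938, 0.0003]))
```

play_rows --pt "0 0 0 -0.02 -0.01 0 0" --pt "0 0 0 -0.03 -0.02 0 0" --pt "0 0 0 -0.03 -0.02 0 0"

```text
time_s: 15.75
position: [0.4765, 0.0297, 0.3294]
eef_rot: [[0.69, 0.656, 0.305], [0.724, -0.625, -0.292], [-0.0, 0.422, -0.906]]
force: [5.4, -1.7, -15.0]
width: 0.0119
finger_force: 40.1
```

```bash
python3 -c "
from plan import *
o=env.get_obs();print(o['time_s'],RF.inv().apply(o['force']),o['torque'],where())
"
```

```text
15.75 [ -1.7588   2.5053 -15.7793] [1.4704 0.7458 0.3087] (array([27.7308, -0.7393,  8.6432]), array([ 0.0346,  0.0239, -0.0145]))
```

play_rows --pt "0 0 0 0.02 0.01 0 0" --pt "0 0 0 0.025 0.015 0 0" --pt "0.15 0 0 0.025 0.015 0 0" --pt "0.3 0 0 0.025 0.015 0 0" --pt "0.3 0 0 0.025 0.015 0 0" --pt "0.3 0 0 0.025 0.015 0 0" --pt "0.3 0 0 0.025 0.015 0 0"

```text
time_s: 16.45
position: [0.4779, 0.0296, 0.3295]
eef_rot: [[0.689, 0.658, 0.304], [0.724, -0.626, -0.288], [0.001, 0.419, -0.908]]
force: [0.0, -0.5, 0.7]
width: 0.0272
finger_force: 0.0
```

play_rows --pt "0.3 0 0 -0.1 0 0 0" --pt "0.3 0 0 -0.3 0 0 0" --pt "0.3 0 0 -0.6 0 0 0" --pt "0.3 0 0 -0.9 0 0 0" --pt "0.3 0 0 -0.9 0 0 0"

```text
time_s: 16.95
position: [0.4563, 0.0522, 0.3977]
eef_rot: [[0.688, 0.657, 0.309], [0.726, -0.625, -0.288], [0.004, 0.422, -0.907]]
force: [-0.1, -0.7, 0.6]
width: 0.0276
finger_force: 0.0
```

play_rows --pt "0.3 0 -0.2 -0.2 0 0 0" --pt "0.3 0 -0.4 -0.2 0 0 0" --pt "0.3 0 -0.7 -0.2 0 0 0" --pt "0.3 0 -1 -0.2 0 0 0" --pt "0.3 0 -1 -0.2 0 0 0"

```text
time_s: 17.45
position: [0.3966, 0.1062, 0.3744]
eef_rot: [[0.687, 0.661, 0.302], [0.727, -0.624, -0.288], [-0.002, 0.417, -0.909]]
force: [1.0, 0.4, 0.0]
width: 0.0276
finger_force: 0.0
```

```bash
python3 -c "
from plan import *
from rig import vision
o=env.get_obs();print(o['time_s'],o['position'],o['force'])
d={n:vision.camera(n) for n in('scene','top')}
pickle.dump(d,open('c6.pkl','wb'))
c0=pickle.load(open('c0.pkl','rb'))
F=lambda P:RF.apply(P)+q[:3]
# row/plane profile along frame x at y=+-60, and across catch
for n in d:
  for y in(.069,.0,-.069):
    a=d[n]['color'].mean(2).astype(np.float32)
    uv=proj(d[n],np.array([F([x/1e3,y,.011]) for x in range(20,176,4)])).astype(np.float32)
    print(n,y,cv2.remap(a,uv[:,0],uv[:,1],1).ravel().round().astype(int))
# ampoule region diff
for n,(x0,x1,y0,y1) in(('scene',(275,312,132,148)),('top',(340,400,70,120))):
    print(n,np.abs(d[n]['color'][y0:y1,x0:x1].astype(int)-c0[n]['color'][y0:y1,x0:x1]).mean())
"
```

```text
17.45 [0.3966 0.1062 0.3744] [1.0059 0.3926 0.0032]
scene 0.069 [ 64  21  39  56  42  65 209 248 246 245 243 243 244 244 244 245 245 242
 243 243 243 243 244 244 243 241 242 241 243 243 243 247 199  80  39  47
  47  47  49]
scene 0.0 [ 55  55 110 119 117  85  33  31  31  32  29  30  30  33  32  33  32  31
  30  32  31  70 112 117 118 118 116 117 118 116 117 117 116 116 121 140
 140 142 126]
scene -0.069 [ 56  26  34  43  52  81 199 248 246 246 245 246 245 245 245 245 245 245
 245 245 245 245 245 245 245 245 244 244 245 244 245 247 199  77  42  52
  45  43  41]
top 0.069 [ 67  19   9   8  11  64 142 149 150 151 149 148 149 151 151 149 149 148
 152 151 147 149 148 150 152 151 149 150 152 153 153 151  80  14  12  14
  82 128  30]
top 0.0 [ 21  21  22  21  22  25  33 102 150 153 153 154 153 154 151 115 138 152
 134  85 127 150 153 154 154 154 154 154 154 152 102  49  79  72  40  15
  76 122  28]
top -0.069 [ 41  13  11   7  10  53 144 153 153 153 153 154 154 154 153 154 154 153
 153 154 154 154 154 154 154 154 154 154 154 154 154 147  87  14  12  14
  71 122  30]
scene 15.61936936936937
top 3.3265555555555557
```

```bash
python3 -c "
from rig import env
print(env.finish_job())"
```

```text
the job is handed in; nothing more can be done
None
```

The splash guard is hooked into the slot, lying flat and clipped under the catch. A light upward pull met about 14 N of resistance. I released it, backed the arm clear, and handed the job in at about 17.5 s. The top view shows no sign that the ampoule box moved; the scene-camera comparison there was inconclusive, probably because of the arm.

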